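# Snap the handle onto the plaster sander

### The arm

A 7-joint arm with a two-finger parallel gripper is mounted at the origin on a cart in front of the work surface, level with it; the furniture and walls round the work are solid. World frame = base frame: x ahead of the robot, y to its left, z up, the work surface at z = 0. Lengths are in m, angles in rad, forces in N, time in s.
With the tool pointing down it reaches from about 0.35 to 0.9 m from the base axis. Payload 19.9 kg.
Tool frame: the origin (TCP) lies midway between the tips of the shut fingers; the grasp point (between the pads) lies 19 mm behind it; z points along the fingers, y is the line along which they close (so a half turn about z gives the same grasp; the last joint's range is limited). The gripper opens to 94 mm and grips with 3 to 60 N. Pads are 16 mm wide; open, the fingers measure 119 mm over their backs; the gripper's body (75 mm by 177 mm) begins 78 mm behind the grasp point.
Start: joints at [1.067, 0.417, -0.01, 1.614, 0.005, 1.111, -0.053], TCP at [0.278, -0.56, 0.205] pointing down, gripper open.
Joint ranges: [-2.81, 2.81], [-0.39, 2.02], [-1.27, 1.25], [0.06, 2.57], [-1.19, 4.33], [0.19, 2], [-2.82, 2.82]. Speed limits (rad/s): [1.89, 1.89, 2.39, 2.39, 3.01, 3.01, 3.01].

### API

Orientations are given as a unit quaternion [x, y, z, w].
In Python, from plant import manip gives the robot as it stands.
- The arm moves only by the shell command python3 -m crank 'ROWS' [FORCE]. ROWS is JSON, a list of rows, each a list of 5 numbers: the shift along the tool's x, y, z in cm, then the turn about the tool's z in units of 5 degrees (1.0 is 5 degrees), then the opening in per cent of the stroke, from 0 (shut) to 100 (fully open). In form: [[x, y, z, twist, gripper], ...]. A call has 1 to 20 rows; each row is the pose to reach, as a shift and turn from the pose commanded when the call began, along the tool's axes at that moment; what a row does not reach only later rows make up. A row lasts 1/10 s, in which the tool goes at most 50 mm and 8.59 degrees, less where a joint would pass 70% of its speed; a pose out of reach is approached as far as the arm can. A call with a gripper value outside its range is refused whole. The fingers move at their own pace and stop on an object; FORCE is the grip in N (left out, the last holds). Time passes only in rows, so rows that repeat a pose let the fingers close. It gives the time, the measured TCP pose, the force, the opening and the grip force at its end, in the units of the state.
- manip.read_state(): the state, without advancing time (a new reading comes with each control period).
- manip.grab_frame(name): name is "side" or "top"; returns the picture (480x640x3 uint8, red, green, blue); there is no depth.
- manip.calibration(name): a dict with "camera_matrix" (3x3 intrinsics, pixels), "k1" (the pictures are not rectified: a ray, as slopes to the right and down, at radius r is drawn at 1 + k1 r^2 times it, then the intrinsics apply), "xyz" and "rotation" of the camera in the world. Camera axes: x right, y down, z forward; pixel columns grow to the right and rows downward; lengths in m; the calibration is good to about 2 mm. A picture is of the moment at which its call begins. calibration takes no time and is no camera call.
- manip.sign_off(): hands the job in; it is judged then, once.
The state is a dict: "t": time; "qpos": joint angles; "joint_velocities": joint speeds; "joint_efforts": joint torques, N m; "tcp_pos": TCP position; "eef_rot": TCP orientation; "contact_force": force on the tool from outside, world axes, zero at the start; "torque": the same for the moment, N m; "grip_width": opening from 0.0 (shut) to 1.0 (fully open); "grasp_force": force on a finger pad.
Only numpy, scipy, OpenCV 4.12 (cv2) and the standard library are available. Lean on these libraries where they do the work, as an engineer would, in place of code of your own. Each camera call takes 0.05 s, during which the arm holds its last target. There are 200 camera calls.

### The job

Put the plaster sander together: take the rectangular tube handle out of its wooden stand and slide it, blue flared mouth first, onto the slanted stub of the sander head until it is fully home against the black shoulder and the brass spring button has popped out through the hole in the tube, then let go. Leave the other things on the table where they are.

Things in the scene. Friction and masses are not known exactly. Their poses are not given: they have to be found in the camera images.
- handle_centre (a point): Centre of the loose upright handle, a 160 mm long rectangular tube, 0.2 kg. z runs along it from the open mouth (80 mm below) to the closed blue cap. Outside 34 mm along its x, 44 mm along its y; grip across the 34 mm, on the black rubber 70 to 160 mm above the mouth. Both wide faces (+x, -x) have a 16 mm hole 40 mm above the mouth, so it fits either way round (half a turn about z).
- handle_mouth (a point): Centre of the handle's open lower end, on its axis; axes as handle_centre. The tube inside is 27 mm (x) by 38 mm (y). The lowest 18 mm is a blue collar, 52 mm (x) by 55 mm (y) outside; its mouth flares inside to 43 mm (x) by 47 mm (y).
- stub_seat (a point): Foot of the fixed stub, on its axis, at the face of the black shoulder (54 x 58 mm) where the handle's mouth comes to rest. z points up the stub, which leans 32 degrees from vertical to the sander head's -x (roughly to the robot). Stub 24 mm (x) by 34 mm (y), 70 mm long, the last 6 mm a smaller black nose. Handle home: mouth at this point, z axes parallel, x axes parallel or opposite.
- sander_head: The fixed sander head clipped in its black parking tray, 205 mm (x) by 112 mm (y), aluminium plate top 24 mm high, orange knuckle in the middle that carries the stub; origin at the centre of the underside, z up; the stub leans to its -x. The stub's foot (stub_seat) is 21 mm to -x of and 78 mm above this origin.
- handle_stand: Fixed wooden stand, foot 100 mm (x) by 104 mm (y), pocket 58 x 60 mm wide, its floor at 10 mm and its rim at 26 mm height, in which the handle stands with 2 to 3 mm play; origin at the centre of the underside.
- snap_button (a joint): Travel of the brass spring button, m: 0 fully out, 0.0085 fully in. A domed pin, 12 mm diameter, on the stub's -x face 40 mm above stub_seat, 7.5 mm proud. It takes about 3 N to start and 10 N fully in and springs back by itself. Sliding the mouth over it takes about 8 to 12 N along the stub, far more than the handle's weight.
- block: Loose bystander: sanding block, 54 x 98 x 28 mm, lying near the front of the table.
- jar: Loose bystander: clear jar with red lid, 62 mm diameter, 86 mm high, at the back.
- star: Loose bystander: white gypsum star, 84 x 84 x 18 mm.
- medallion: Loose bystander: round white gypsum medallion, 68 mm diameter, 15 mm thick.
- tape: Loose bystander: roll of masking tape, 104 mm diameter, 25 mm high, lying flat.

How it is judged:
By the outcome, as a careful person would: the job done as asked, in the order asked, and still so for the second after the job is handed in, with the robot touching nothing.
It also fails if it takes over 45 s, if anything falls off the work surface, if the arm or the gripper's body presses on something with over 40 N, if the wrist force passes 120 N, or if a joint passes its speed limit or range.

## Working session

There is one attempt and no reset: what is moved stays moved. The work goes in short steps, Python scripts to look and compute and a shell command to move; the robot and the scene stay as the last step left them, time stands still between calls to the robot, and variables do not carry over. Pictures are saved under pics/ and viewed, at most 10 in all, crops included, and the job is handed in when it is done.

```bash
ls; mkdir -p pics; python3 - <<'E'
from plant import manip
import cv2,numpy as np
np.set_printoptions(precision=4,suppress=True)
for n in("side","top"):
    f=manip.grab_frame(n); cv2.imwrite(f"pics/{n}0.png",f[:,:,::-1]); c=manip.calibration(n); print(n,c)
s=manip.read_state(); print({k:np.round(v,4) for k,v in s.items()})
E
```

```text
pics
side {'camera_matrix': array([[556.4817,   0.    , 324.5729],
       [  0.    , 556.4817, 245.7118],
       [  0.    ,   0.    ,   1.    ]]), 'k1': -0.1700345622217281, 'xyz': array([0.4748, 1.0179, 0.5669]), 'rotation': array([-0.0484,  0.8434, -0.5349,  0.0149])}
top {'camera_matrix': array([[480.3313,   0.    , 327.2737],
       [  0.    , 480.3313, 243.4945],
       [  0.    ,   0.    ,   1.    ]]), 'k1': -0.1319550545836689, 'xyz': array([ 0.5018, -0.0124,  0.9931]), 'rotation': array([-0.6966,  0.7164, -0.0231,  0.0307])}
{'t': np.float64(0.1), 'qpos': array([ 1.0675,  0.4179, -0.0103,  1.6141,  0.0047,  1.1107, -0.053 ]), 'joint_velocities': array([-0.0009, -0.0027, -0.0007, -0.0025,  0.0002, -0.0002, -0.0016]), 'joint_efforts': array([  0.0029, -85.2579,   0.6412, -42.6695,  -0.0488,   0.0164,
        -0.    ]), 'tcp_pos': array([ 0.2783, -0.5592,  0.2049]), 'eef_rot': array([ 0.9735,  0.2289, -0.0002, -0.0005]), 'contact_force': array([-0.0933, -0.5298, -0.3581]), 'torque': array([-0.0297,  0.0218,  0.0622]), 'grasp_force': np.float64(0.0), 'grip_width': np.float64(1.0012)}
```

View pics/side0.png

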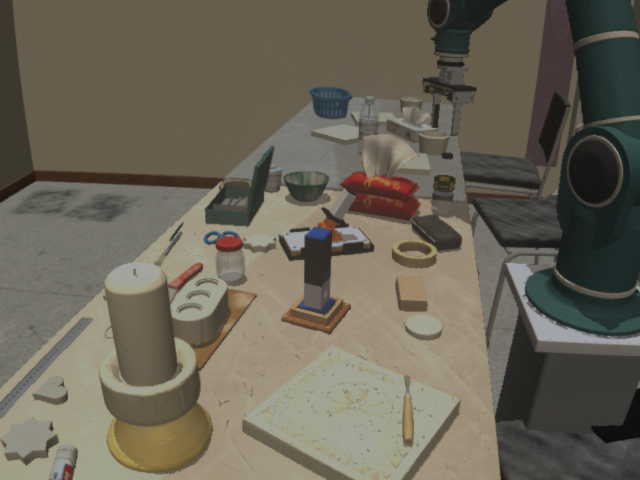

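View pics/top0.png

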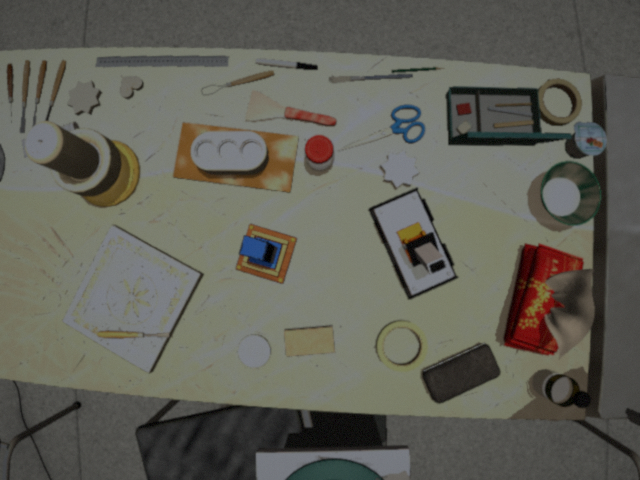

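Side view: the handle stands upright at about (317,270) in its stand at (317,310), and the sander head is at (326,240). Top view: the stand is at (266,252), the tray at (413,243), and the stub leans to the lower right, ending near (436,262). I'll enlarge these areas for detail.

```bash
cat > h.py <<'E'
from plant import manip
import cv2,numpy as np
from scipy.spatial.transform import Rotation as R
np.set_printoptions(precision=4,suppress=True)
def cam(n):
    c=manip.calibration(n); return c["camera_matrix"],float(c["k1"]),c["xyz"],R.from_quat(c["rotation"]).as_matrix()
def rays(n,px):
    K,k,o,M=cam(n); p=cv2.undistortPoints(np.array(px,float).reshape(-1,1,2),K,np.array([k,0,0,0,0.]))[:,0]
    return o,np.c_[p,np.ones(len(p))]@M.T
def plane(n,px,z):
    o,d=rays(n,px); return o+d*((z-o[2])/d[:,2])[:,None]
def proj(n,P):
    K,k,o,M=cam(n); P=np.atleast_2d(P)
    return cv2.projectPoints(((P-o)@M).reshape(-1,1,3),np.zeros(3),np.zeros(3),K,np.array([k,0,0,0,0.]))[0][:,0]
def tri(a,b):  # pixels in side, top -> point, miss
    o1,d1=rays("side",[a]);o2,d2=rays("top",[b]);d1=d1[0];d2=d2[0]
    s=np.linalg.lstsq(np.c_[d1,-d2],o2-o1,rcond=None)[0]
    p,q=o1+s[0]*d1,o2+s[1]*d2; return (p+q)/2,np.linalg.norm(p-q)
E
python3 - <<'E'
from h import *
def crop(n,x,y,w,h,k):
    f=cv2.imread(f"pics/{n}0.png")[y:y+h,x:x+w]
    f=(255*(f/255.)**.55).astype(np.uint8)
    f=cv2.resize(f,None,fx=k,fy=k,interpolation=cv2.INTER_CUBIC)
    for i in range(0,w,10): cv2.line(f,(i*k,0),(i*k,12 if (x+i)%50==0 else 5),(0,0,255),1)
    for i in range(0,h,10): cv2.line(f,(0,i*k),(12 if (y+i)%50==0 else 5,i*k),(0,0,255),1)
    return f
a=np.hstack([crop("top",360,180,100,120,5)[:600],crop("top",230,215,70,75,4)[:600].copy() if 0 else np.vstack([crop("top",230,215,70,75,4),np.zeros((300,280,3),np.uint8)])])
cv2.imwrite("pics/ct.png",a)
b=np.hstack([crop("side",275,195,100,140,4),crop("side",290,200,80,112,5)])
cv2.imwrite("pics/cs.png",b); print(a.shape,b.shape)
E
```

```text
(600, 780, 3) (560, 800, 3)
```

View pics/ct.png

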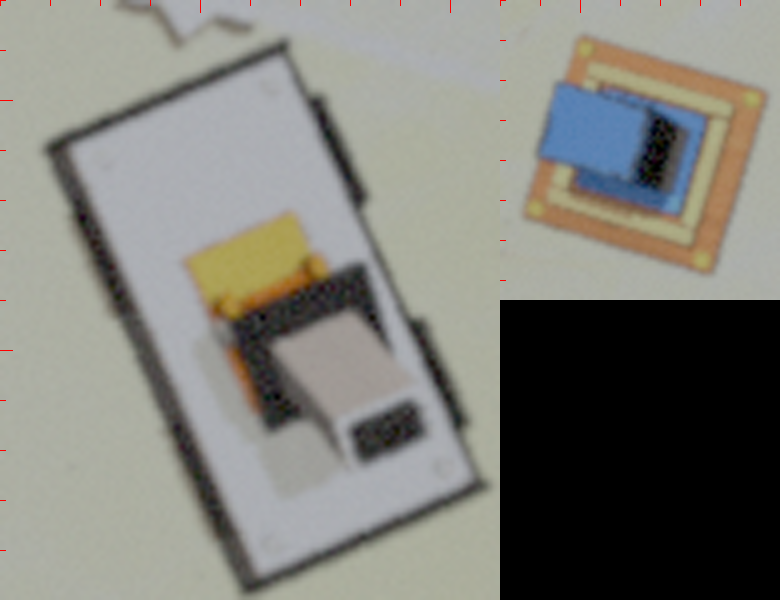

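View pics/cs.png

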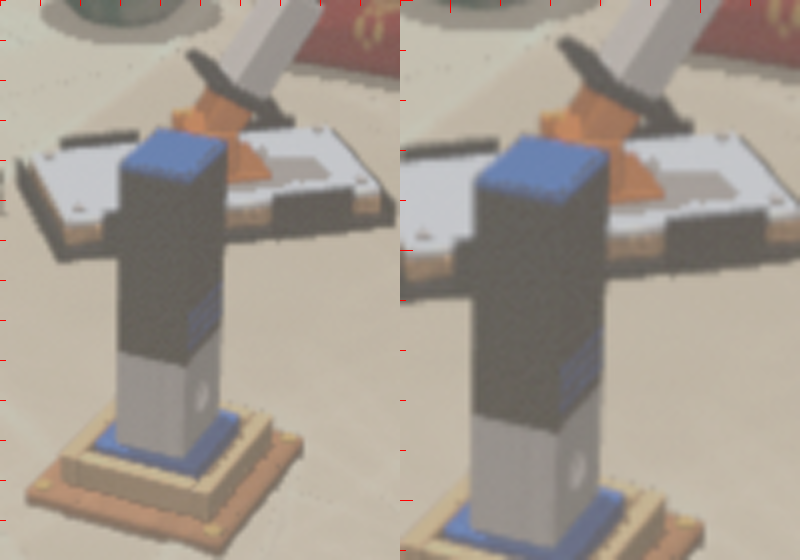

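Top crop (px = 360+u/5, 180+v/5): the plate-top corners are at crop (65,150), (287,48), (480,487) and (255,580), and the black nose is centred at crop (388,432). In the stand crop, the cap top corners are near (555,85), (653,97), (632,180) and (540,158). In the side crop, the hole is on the face toward the robot. Next I'll measure these points and check them against the given sizes.

```bash
python3 - <<'E'
from h import *
hd=[(360+u/5,180+v/5) for u,v in [(65,150),(287,48),(480,487),(255,580)]]
P=plane("top",hd,.024); c=P.mean(0); e=[np.linalg.norm(P[i]-P[(i+1)%4])*1e3 for i in range(4)]
ax=(P[0]+P[1]-P[2]-P[3]); a=np.degrees(np.arctan2(ax[1],ax[0]))
w=P[1]-P[0]+P[2]-P[3]; print("head",c,"edges",e,"ang",a,np.degrees(np.arctan2(w[1],w[0]))+90)
# stand foot outline (orange), height ~10mm
st=[(230+(u-500)/4,215+v/4) for u,v in [(585,38),(765,95),(713,270),(525,212)]]
P=plane("top",st,.010); print("stand",P.mean(0),[np.linalg.norm(P[i]-P[(i+1)%4])*1e3 for i in range(4)],[np.degrees(np.arctan2(*(P[(i+1)%4]-P[i])[1::-1])) for i in range(4)])
# cap
f=cv2.imread("pics/top0.png"); hsv=cv2.cvtColor(f,cv2.COLOR_BGR2HSV)
ct=[(230+(u-500)/4,215+v/4) for u,v in [(557,84),(655,100),(632,181),(540,157)]]
P=plane("top",ct,.170); print("cap",P,P.mean(0),[np.linalg.norm(P[i]-P[(i+1)%4])*1e3 for i in range(4)],[np.degrees(np.arctan2(*(P[(i+1)%4]-P[i])[1::-1])) for i in range(4)])
# side-view cap corners crop x4 : left, top, right, bottom
cs=[(275+u/4,195+v/4) for u,v in [(120,165),(160,128),(228,142),(190,180)]]
Q=plane("side",cs,.170); print("cap side",Q,Q.mean(0),[np.linalg.norm(Q[i]-Q[(i+1)%4])*1e3 for i in range(4)])
# stub prediction
for a_ in (a,):
    r=np.radians(a_); hx=np.array([np.cos(r),np.sin(r),0]); z=np.array([0,0,1.])
    o=c*[1,1,0]; seat=o-.021*hx+.078*z; t=np.radians(32); sz=np.cos(t)*z-np.sin(t)*hx
    tip=seat+.07*sz; print("seat",seat,"tip",tip,"proj top",proj("top",[seat,tip]),"side",proj("side",[seat,tip]))
nose=(360+388/5,180+432/5); print("nose ray at tip z",plane("top",[nose],tip[2]))
F=cv2.imread("pics/side0.png")[185:245,310:370]; F=cv2.resize((255*(F/255.)**.6).astype(np.uint8),None,fx=10,fy=10,interpolation=cv2.INTER_CUBIC)
p=(proj("side",[seat,tip])-[310,185])*10+5
for q in p: cv2.circle(F,tuple(int(v) for v in q),5,(0,0,255),-1)
cv2.imwrite("pics/cs2.png",F)
E
```

```text
head [ 0.5718 -0.1798  0.024 ] edges [np.float64(100.9341598224553), np.float64(195.27749886758568), np.float64(99.48616795151379), np.float64(190.15443709287237)] ang 21.612526976669734 21.752652331817814
stand [0.5601 0.1224 0.01  ] [np.float64(98.18290372455355), np.float64(93.58073307129688), np.float64(101.79441630814662), np.float64(94.94118676531805)] [np.float64(-109.20586742041107), np.float64(162.11456906664495), np.float64(71.56768871001523), np.float64(-20.07840337184874)]
cap [[0.5818 0.1389 0.17  ]
 [0.5736 0.0964 0.17  ]
 [0.5389 0.107  0.17  ]
 [0.5503 0.1468 0.17  ]] [0.5612 0.1223 0.17  ] [np.float64(43.319980114061785), np.float64(36.267429763331435), np.float64(41.41865817616531), np.float64(32.40198243055258)] [np.float64(-100.88196872885054), np.float64(162.99903776622546), np.float64(73.98071058809177), np.float64(-14.06328254621478)]
cap side [[0.5834 0.1483 0.17  ]
 [0.5709 0.1056 0.17  ]
 [0.5393 0.1164 0.17  ]
 [0.5519 0.159  0.17  ]] [0.5614 0.1323 0.17  ] [np.float64(44.501026850729744), np.float64(33.345009192163324), np.float64(44.50892804924265), np.float64(33.27003566095703)]
seat [ 0.5523 -0.1875  0.078 ] tip [ 0.5178 -0.2012  0.1374] proj top [[423.641  250.8621]
 [438.2014 267.8672]] side [[336.3007 214.3884]
 [352.5081 189.3542]]
nose ray at tip z [[ 0.5205 -0.2002  0.1374]]
```

View pics/cs2.png

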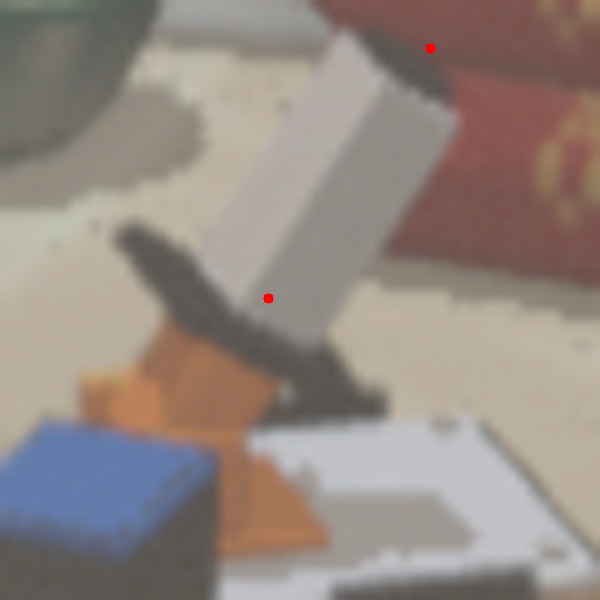

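In this crop (10x, from 310,185) the nose top is near (405,60), about 2 px from the predicted tip. The top view agrees within 3 mm, so the measurements are good enough to act on.

The moves can't tilt the tool. So I'll grip across the 44 mm faces instead, which lets the handle pivot about the closing line, and use the stub to tilt it. First I'll go above the handle.

```bash
python3 -m crank '[[0,0,-5,0,100],[0,0,-8,0,100],[55.7,-48.4,-8,8.6,100],[55.7,-48.4,-8,8.6,100],[55.7,-48.4,-8,8.6,100],[55.7,-48.4,-8,8.6,100],[55.7,-48.4,-8,8.6,100],[55.7,-48.4,-8,8.6,100],[55.7,-48.4,-8,8.6,100],[55.7,-48.4,-8,8.6,100],[55.7,-48.4,-8,8.6,100],[55.7,-48.4,-8,8.6,100],[55.7,-48.4,-8,8.6,100],[55.7,-48.4,-8,8.6,100],[55.7,-48.4,-8,8.6,100],[55.7,-48.4,-8,8.6,100],[55.7,-48.4,-8,8.6,100],[55.7,-48.4,-8,8.6,100],[55.7,-48.4,-8,8.6,100],[55.7,-48.4,-8,8.6,100]]' 15
cat >> h.py <<'E'
def st():
    s=manip.read_state(); M=R.from_quat(s["eef_rot"]).as_matrix()
    print("t",s["t"],"tcp",s["tcp_pos"],"tool x",M[:,0],"y",M[:,1],"z",M[:,2],"F",s["contact_force"],"grip",s["grip_width"],s["grasp_force"],"q7",s["qpos"][6]); return s["tcp_pos"],M
def shift(P,ang=None):
    p,M=st(); print("shift cm",(np.array(P)-p)@M*100)
    if ang is not None:
        a=np.degrees(np.arctan2(M[1,1],M[0,1])); d=(a-ang+90)%180-90; print("twist units",d/5)
E
python3 -c "
from h import *
shift([.561,.1225,.106],73.5)"
```

```text
t: 2.1
tcp_pos: [0.5613, 0.1207, 0.2852]
eef_rot: [0.99, -0.144, -0.0, 0.0]
contact_force: [-0.5, 0.2, -0.2]
grip_width: 1.001
grasp_force: 0.0
t 2.1 tcp [0.5613 0.1207 0.2852] tool x [ 0.9583 -0.2857 -0.0005] y [-0.2857 -0.9583  0.0008] z [-0.0007 -0.0006 -1.    ] F [-0.5286  0.2035 -0.1753] grip 1.0012622574523582 0.0 q7 -2.237439978323821
shift cm [-0.0683 -0.1816 17.9154]
twist units -0.019739819573726437
```

```bash
python3 -m crank '[[-0.1,-0.2,5,0,100],[-0.1,-0.2,10,0,100],[-0.1,-0.2,14,0,100],[-0.1,-0.2,17,0,100],[-0.1,-0.2,17.9,0,100],[-0.1,-0.2,17.9,0,100],[-0.1,-0.2,17.9,0,30],[-0.1,-0.2,17.9,0,30],[-0.1,-0.2,17.9,0,30],[-0.1,-0.2,17.9,0,30],[-0.1,-0.2,17.9,0,30],[-0.1,-0.2,17.9,0,30],[-0.1,-0.2,17.9,0,30],[-0.1,-0.2,17.9,0,30]]' 20
python3 -c "
from h import *
st()"
```

```text
t: 3.5
tcp_pos: [0.5611, 0.1243, 0.1065]
eef_rot: [0.99, -0.144, -0.0, -0.0]
contact_force: [1.0, 0.6, 0.5]
grip_width: 0.475
grasp_force: 20.0
t 3.5 tcp [0.5611 0.1243 0.1065] tool x [ 0.9586 -0.2846 -0.0001] y [-0.2846 -0.9586 -0.0002] z [-0.      0.0002 -1.    ] F [0.9895 0.6388 0.529 ] grip 0.4754825224002488 19.978858530521393 q7 -2.3255119798876254
```

```bash
python3 -m crank '[[0,0,-3,0,30],[0,0,-7,0,30],[0,0,-11,0,30],[0,0,-15,0,30],[0,0,-18,0,30],[0,0,-18,0,30]]'
python3 -c "
from h import *
shift([.5237,-.1987,.285],111.7)"
```

```text
t: 4.1
tcp_pos: [0.5624, 0.1247, 0.2904]
eef_rot: [0.99, -0.144, 0.003, -0.001]
contact_force: [0.3, -0.1, -2.3]
grip_width: 0.473
grasp_force: 20.0
t 4.1 tcp [0.5624 0.1247 0.2904] tool x [ 0.9586 -0.2847  0.0051] y [-0.2847 -0.9586 -0.0025] z [ 0.0056  0.0009 -1.    ] F [ 0.2611 -0.1007 -2.3169] grip 0.47294942696224923 19.98512104153633 q7 -2.242971295635462
shift cm [ 5.4928 32.1033  0.4909]
twist units -7.6483761879379815
```

```bash
python3 -m crank '[[0.5,3,0.5,-0.6,30],[1.3,7,0.5,-1.6,30],[2,11,0.5,-2.6,30],[2.7,15,0.5,-3.6,30],[3.4,19,0.5,-4.6,30],[4.1,23,0.5,-5.6,30],[4.8,27,0.5,-6.4,30],[5.2,30,0.5,-7.1,30],[5.5,31.5,0.5,-7.6,30],[5.5,32.1,0.5,-7.6,30],[5.5,32.1,0.5,-7.6,30],[5.5,32.1,0.5,-7.6,30]]'
python3 - <<'E'
from h import *
shift([.5237,-.1987,.285],111.7)
def crop(n,x,y,w,h,k):
    f=manip.grab_frame(n)[:,:,::-1]; cv2.imwrite(f"pics/{n}1.png",f); f=f[y:y+h,x:x+w]
    f=cv2.resize((255*(f/255.)**.55).astype(np.uint8),None,fx=k,fy=k,interpolation=cv2.INTER_CUBIC)
    for i in range(0,w,10): cv2.line(f,(i*k,0),(i*k,12 if (x+i)%50==0 else 5),(0,0,255),1)
    for i in range(0,h,10): cv2.line(f,(0,i*k),(12 if (y+i)%50==0 else 5,i*k),(0,0,255),1)
    return f
cv2.imwrite("pics/c1.png",np.hstack([crop("side",295,100,100,150,4),crop("top",380,190,100,150,4)]))
E
```

```text
t: 5.3
tcp_pos: [0.5225, -0.198, 0.2811]
eef_rot: [0.983, 0.186, -0.0, -0.0]
contact_force: [0.2, 0.3, -1.7]
grip_width: 0.476
grasp_force: 20.0
t 5.3 tcp [ 0.5225 -0.198   0.2811] tool x [ 0.9306  0.366  -0.0002] y [ 0.366  -0.9306 -0.0006] z [-0.0004  0.0005 -1.    ] F [ 0.235   0.2849 -1.7341] grip 0.47637364198470794 19.985344670712948 q7 -0.9709110719735063
shift cm [ 0.0815  0.1077 -0.3869]
twist units -0.046536931957245994
```

View pics/c1.png

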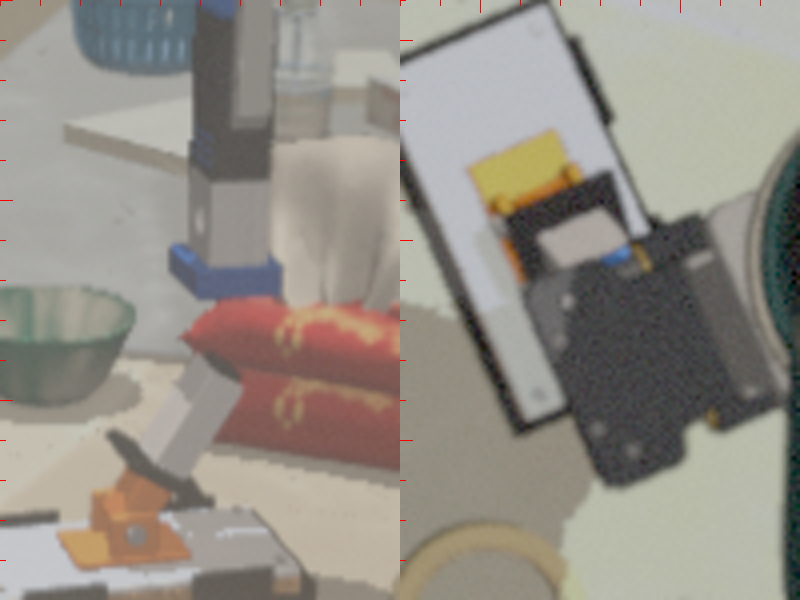

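Side crop (px = 295+u/4, 100+v/4): the handle hangs vertical, its collar's lower edge running (172,270) to (200,297) to (280,297). The stub nose is at about (222,366), just below the mouth. I'll compare these positions with the projections, so the camera bias cancels.

```bash
python3 - <<'E'
from h import *
r=np.radians(21.6); hx=np.array([np.cos(r),np.sin(r),0]); hy=np.array([-np.sin(r),np.cos(r),0]); z=np.array([0,0,1.])
m=np.array([.5225,-.198,.185]); C=[m+a*.026*hx+b*.0275*hy for a,b in((1,1),(-1,1),(1,-1),(-1,-1))]
f=lambda P:(proj("side",P)-[295,100])*4+2
print("collar low corners (++,-+,+-,--)\n",f(C))
T=np.array([.519,-.2005,.1374]); t=np.radians(32); sz=np.cos(t)*z-np.sin(t)*hx; sx=np.cos(t)*hx+np.sin(t)*z
seat=T-.07*sz; b=T-.006*sz
print("tip",f([T]),"seat",f([seat]),"stub top corners at 64mm (++,-+,+-,--)\n",f([b+a*.012*sx+c*.017*hy for a,c in((1,1),(-1,1),(1,-1),(-1,-1))]))
print("stub foot",f([seat+a*.012*sx+c*.017*hy for a,c in((1,1),(-1,1))]))
print("per cm hx,hy,z",f([T+.01*hx,T+.01*hy,T+.01*z])-f([T]))
E
python3 - <<'E'
import cv2,numpy as np
f=cv2.imread("pics/side1.png")
def p(n,x,y,w,h,k): cv2.imwrite(n,cv2.resize((255*(f[y:y+h,x:x+w]/255.)**.55).astype(np.uint8),None,fx=k,fy=k,interpolation=cv2.INTER_CUBIC))
p("pics/c2.png",315,150,60,80,7)
E
```

```text
collar low corners (++,-+,+-,--)
 [[198.7523 299.2707]
 [286.8134 293.8427]
 [169.516  270.2129]
 [254.6481 265.261 ]]
tip [[229.94   359.6286]] seat [[165.0996 459.8031]] stub top corners at 64mm (++,-+,+-,--)
 [[217.3443 368.9059]
 [249.98   387.3662]
 [199.0529 349.5083]
 [231.1041 367.6939]]
stub foot [[157.2449 461.8609]
 [190.0621 479.3653]]
per cm hx,hy,z [[-16.4146   1.1548]
 [  5.5465   5.7307]
 [  0.797  -16.3649]]
```

View pics/c2.png

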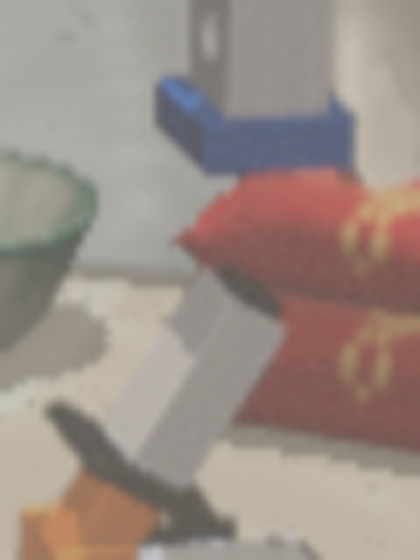

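The handle's mouth is where predicted, within about 1 mm. The stub tip is about 2 mm further along hx, which agrees with the top view's nose ray. Next I'll lower the mouth about 15 mm over the nose.

```bash
python3 -m crank '[[0.2,0,1,0,30],[0.2,0,2.5,0,30],[0.2,0,4,0,30],[0.2,0,5,0,30],[0.2,0,5.5,0,30],[0.2,0,5.8,0,30],[0.2,0,5.8,0,30],[0.2,0,5.8,0,30]]'
python3 - <<'E'
from h import *
st()
f=manip.grab_frame("side")[:,:,::-1]; cv2.imwrite("pics/side2.png",f)
cv2.imwrite("pics/c3.png",cv2.resize((255*(f[100:230,290:390]/255.)**.55).astype(np.uint8),None,fx=4,fy=4,interpolation=cv2.INTER_CUBIC))
E
```

```text
t: 6.2
tcp_pos: [0.5245, -0.1985, 0.2239]
eef_rot: [0.983, 0.186, 0.0, 0.0]
contact_force: [-0.2, 0.3, -1.3]
grip_width: 0.474
grasp_force: 20.0
t 6.2 tcp [ 0.5245 -0.1985  0.2239] tool x [0.9307 0.3658 0.0005] y [ 0.3658 -0.9307  0.0004] z [ 0.0006 -0.0002 -1.    ] F [-0.2172  0.3329 -1.3282] grip 0.4737339407381438 19.985286556184292 q7 -0.9902657061332185
```

View pics/c3.png

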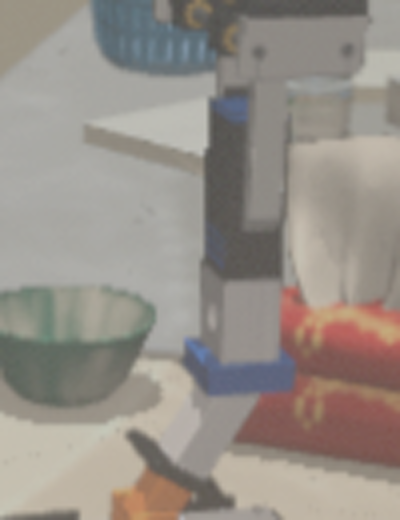

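The nose is inside the collar, whose rim is at about (240,385) in the crop, and the contact force is low. Now I'll swing the grip point along an arc about the nose so the handle pivots in the pads.

```bash
python3 -m crank '[[-0.6,0,0.1,0,30],[-1.2,0,0.25,0,30],[-1.8,0,0.45,0,30],[-2.5,0,0.7,0,30],[-3.1,0,1.0,0,30],[-3.7,0,1.3,0,30],[-4.3,0,1.7,0,30],[-4.8,0,2.1,0,30],[-5.4,0,2.5,0,30],[-5.4,0,2.5,0,30]]'
python3 - <<'E'
from h import *
st()
f=manip.grab_frame("side")[:,:,::-1]; cv2.imwrite("pics/side3.png",f)
cv2.imwrite("pics/c4.png",cv2.resize((255*(f[100:230,290:390]/255.)**.55).astype(np.uint8),None,fx=4,fy=4,interpolation=cv2.INTER_CUBIC))
E
```

```text
t: 7.25
tcp_pos: [0.4731, -0.2185, 0.1978]
eef_rot: [0.983, 0.186, -0.0, -0.0]
contact_force: [1.6, 0.4, -1.2]
grip_width: 0.476
grasp_force: 20.0
t 7.25 tcp [ 0.4731 -0.2185  0.1978] tool x [ 0.9309  0.3652 -0.0008] y [ 0.3652 -0.9309 -0.0007] z [-0.001   0.0003 -1.    ] F [ 1.5631  0.399  -1.2035] grip 0.4761005344805221 20.00007390975952 q7 -0.9127007360285164
```

View pics/c4.png

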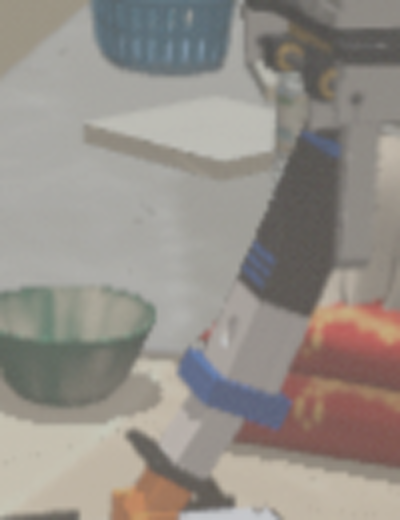

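The handle has pivoted to roughly the stub's lean, with the collar at about (235,390) over the stub. Now I'll slide it down along the stub with a firmer grip, first half.

```bash
python3 -m crank '[[0,0,0,0,30],[0.27,0,0.42,0,30],[0.53,0,0.85,0,30],[0.8,0,1.27,0,30],[1.06,0,1.7,0,30],[1.33,0,2.12,0,30],[1.6,0,2.54,0,30],[1.6,0,2.54,0,30]]' 40
python3 - <<'E'
from h import *
st()
E
```

```text
t: 8.1
tcp_pos: [0.4884, -0.2136, 0.1743]
eef_rot: [0.983, 0.186, -0.001, 0.001]
contact_force: [-19.4, -2.8, 31.6]
grip_width: 0.468
grasp_force: 39.9
t 8.1 tcp [ 0.4884 -0.2136  0.1743] tool x [ 0.931   0.3649 -0.0018] y [ 0.3649 -0.931   0.0014] z [-0.0012 -0.0019 -1.    ] F [-19.4429  -2.7579  31.5576] grip 0.46776946002813563 39.93472894420847 q7 -0.9518442633527581
```

The axial force is 37 N, more than the button should need, so I'll look before pushing further.

```bash
python3 - <<'E'
from h import *
st()
f=manip.grab_frame("side")[:,:,::-1]; cv2.imwrite("pics/side4.png",f)
cv2.imwrite("pics/c5.png",cv2.resize((255*(f[120:230,300:380]/255.)**.55).astype(np.uint8),None,fx=5,fy=5,interpolation=cv2.INTER_CUBIC))
E
```

```text
t 8.1 tcp [ 0.4884 -0.2136  0.1743] tool x [ 0.931   0.3649 -0.0018] y [ 0.3649 -0.931   0.0014] z [-0.0012 -0.0019 -1.    ] F [-19.4429  -2.7579  31.5576] grip 0.46776946002813563 39.93472894420847 q7 -0.9518442633527581
```

View pics/c5.png

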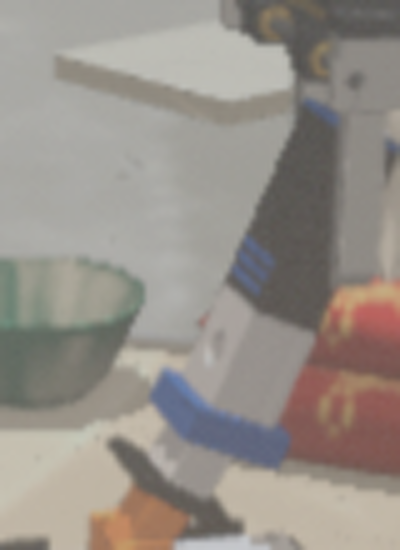

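Crop c5: the collar's lower edge runs (155,395) to (195,432) to (280,468), so the handle leans about 26°, some 6° short. Its throat is just at the button, and the firm grip resists the pivot. I'll ease the grip, swing the top further over, and bring it back onto the axis.

```bash
python3 -m crank '[[0,0,-0.2,0,30],[-0.4,0,0,0,30],[-0.7,0,0.2,0,30],[-0.8,0,0.4,0,30],[-0.8,0,0.4,0,30],[-0.4,0,0.2,0,30],[-0.2,0,0.1,0,30],[-0.2,0,0.1,0,30]]' 6
python3 - <<'E'
from h import *
st()
f=manip.grab_frame("side")[:,:,::-1]; cv2.imwrite("pics/side5.png",f)
cv2.imwrite("pics/c6.png",cv2.resize((255*(f[120:230,300:380]/255.)**.55).astype(np.uint8),None,fx=5,fy=5,interpolation=cv2.INTER_CUBIC))
E
```

```text
t: 8.95
tcp_pos: [0.4872, -0.213, 0.172]
eef_rot: [0.982, 0.186, -0.0, -0.0]
contact_force: [-2.3, -1.8, 0.2]
grip_width: 0.475
grasp_force: 6.0
t 8.95 tcp [ 0.4872 -0.213   0.172 ] tool x [ 0.9306  0.3661 -0.0003] y [ 0.3661 -0.9306 -0.0002] z [-0.0003  0.0001 -1.    ] F [-2.2837 -1.8052  0.1541] grip 0.47512789142913775 5.991213843226433 q7 -0.948944125166347
```

```bash
python3 -m crank '[[0,0,0,0,30],[0,0,0,0,30],[0.15,0,0.25,0,30],[0.3,0,0.5,0,30],[0.3,0,0.5,0,30]]' 25
python3 -c "
from h import *
st()"
```

```text
t: 9.5
tcp_pos: [0.4895, -0.2128, 0.1682]
eef_rot: [0.983, 0.186, -0.0, 0.001]
contact_force: [-14.1, -4.7, 20.1]
grip_width: 0.47
grasp_force: 25.0
t 9.5 tcp [ 0.4895 -0.2128  0.1682] tool x [ 0.9309  0.3652 -0.0009] y [ 0.3652 -0.9309  0.0011] z [-0.0004 -0.0014 -1.    ] F [-14.1163  -4.6857  20.0579] grip 0.47015412101598447 24.992796387523413 q7 -0.9559384996197087
```

I've used all ten picture views, so from here I'll track the collar numerically with a blue mask along the stub axis.

```bash
cat >> h.py <<'E'
r_=np.radians(21.6); HX=np.array([np.cos(r_),np.sin(r_),0]); HY=np.array([-np.sin(r_),np.cos(r_),0]); Z=np.array([0,0,1.])
t_=np.radians(32); SZ=np.cos(t_)*Z-np.sin(t_)*HX; SX=np.cos(t_)*HX+np.sin(t_)*Z
T=np.array([.521,-.1997,.1365]); SEAT=T-.07*SZ
def collar(f):  # bgr; -> collar (px), size, angle
    h=cv2.cvtColor(f,cv2.COLOR_BGR2HSV); m=cv2.inRange(h,(108,90,30),(125,255,255)); m[:, :300]=0; m[:,400:]=0; m[:120]=0;m[240:]=0
    n,l,s,c=cv2.connectedComponentsWithStats(m); o=[(s[i],c[i]) for i in range(1,n) if s[i][4]>25]
    return [(tuple(int(x) for x in a),np.round(b,1)) for a,b in o]
def where(b):   # collar centroid -> s along stub (mm of mouth above seat), perp
    g=proj("side",[SEAT+.009*SZ,SEAT+.079*SZ]); d=(g[1]-g[0])/.07; L=np.linalg.norm(d); u=d/L
    e=np.array(b)-g[0]; return np.round([e@u/L*1e3,(e[0]*u[1]-e[1]*u[0])/L*1e3],1)
E
python3 - <<'E'
from h import *
cv2.imwrite("pics/side6.png",manip.grab_frame("side")[:,:,::-1])
for i in (1,2,3,4,5,6):
    f=cv2.imread(f"pics/side{i}.png"); print(i,[(a,b,where(b)) for a,b in collar(f)])
for nm,m in (("1",[.5225,-.198,.185]),("2",[.5245,-.1985,.128])):
    print("pred",nm,proj("side",[np.array(m)+.009*Z]))
E
```

```text
1 [((338, 161, 27, 13, 158), array([351.6, 168.6]), array([103.3,  26. ]))]
2 [((344, 125, 8, 5, 31), array([348.1, 126.7]), array([181.2,  86.2])), ((336, 185, 27, 13, 156), array([349.8, 192.6]), array([53.9, -1. ]))]
3 [((335, 187, 27, 20, 205), array([347. , 197.5]), array([40.7, -1.7]))]
4 [((331, 194, 26, 19, 188), array([342.4, 204.1]), array([21.9, -1.1]))]
5 [((330, 195, 27, 18, 182), array([341.6, 204.3]), array([20.4,  0.3]))]
6 [((330, 196, 26, 18, 181), array([341.3, 205.2]), array([18.3, -0.3]))]
pred 1 [[351.5275 166.1693]]
pred 2 [[349.5564 189.7155]]
```

```bash
python3 - <<'E'
from h import *
def edges(f):  # angle of long near-axial line segments around the tube/rubber
    g=cv2.cvtColor(f,cv2.COLOR_BGR2GRAY)[120:215,320:375]; g=cv2.resize(g,None,fx=4,fy=4,interpolation=cv2.INTER_CUBIC)
    L=cv2.createLineSegmentDetector().detect(g)[0][:,0]/4
    o=[]
    for a in L:
        v=a[2:]-a[:2]; n=np.hypot(*v); th=np.degrees(np.arctan2(v[0],-v[1])); th=(th+90)%180-90
        if n>12 and abs(th)<50: o.append((np.round(a+[320,120,320,120]).astype(int).tolist(),round(th,1)))
    return o
for i in (1,2,3,4,5,6): print(i,*edges(cv2.imread(f"pics/side{i}.png")),sep="\n  ")
# expected image angle of axis for tilts
for th in (0,22,26,28,30,32,34,38):
    t=np.radians(th); v=np.cos(t)*Z-np.sin(t)*HX; g=proj("side",[SEAT+.03*SZ,SEAT+.03*SZ+.06*v]); d=g[1]-g[0]; print(th,np.degrees(np.arctan2(d[0],-d[1])))
E
```

```text
1
  ([343, 135, 343, 120], np.float32(-0.3))
  ([342, 160, 342, 140], np.float32(-0.2))
  ([364, 120, 364, 134], np.float32(1.9))
  ([348, 210, 356, 197], np.float32(33.0))
  ([335, 214, 343, 202], np.float32(32.7))
2
  ([342, 136, 342, 124], np.float32(-0.6))
  ([341, 164, 341, 140], np.float32(0.0))
  ([340, 184, 340, 165], np.float32(-0.6))
  ([362, 137, 362, 151], np.float32(2.1))
  ([348, 210, 354, 200], np.float32(33.3))
  ([352, 132, 353, 144], np.float32(-2.8))
3
  ([373, 166, 368, 180], np.float32(23.5))
  ([348, 170, 354, 158], np.float32(24.9))
  ([360, 198, 364, 187], np.float32(23.0))
4
  ([344, 177, 359, 145], np.float32(24.3))
5
  ([346, 174, 358, 150], np.float32(25.4))
  ([355, 206, 363, 189], np.float32(26.4))
6
  ([344, 178, 358, 150], np.float32(25.6))
  ([354, 207, 363, 189], np.float32(26.1))
0 2.3827317009379656
22 23.73935098307752
26 27.438536815048145
28 29.271555863316586
30 31.09459086519687
32 32.908471052480536
34 34.71404626849117
38 38.30376784277059
```

The stub reads 33° in the picture and the handle about 26°, so it still lacks about 7° and is wedged. I'll open the fingers so it can settle on the stub, measure it, and regrip centred on the axis.

```bash
python3 -m crank '[[-0.2,0,-0.3,0,30],[-0.2,0,-0.3,0,80],[-0.2,0,-0.3,0,80],[-0.2,0,-0.3,0,80],[-0.2,0,-0.3,0,80],[-0.2,0,-0.3,0,80],[-0.2,0,-0.3,0,80]]'
cat >> h.py <<'E'
def edges(f):
    g=cv2.cvtColor(f,cv2.COLOR_BGR2GRAY)[120:215,320:375]; g=cv2.resize(g,None,fx=4,fy=4,interpolation=cv2.INTER_CUBIC)
    L=cv2.createLineSegmentDetector().detect(g)[0][:,0]/4
    o=[]
    for a in L:
        v=a[2:]-a[:2]; n=np.hypot(*v); th=np.degrees(np.arctan2(v[0],-v[1])); th=(th+90)%180-90
        if n>10 and abs(th)<50: o.append((np.round(a+[320,120,320,120],1).tolist(),round(float(th),1)))
    return o
def look(i):
    st(); f=manip.grab_frame("side")[:,:,::-1]; cv2.imwrite(f"pics/side{i}.png",f)
    print([(a,b,where(b)) for a,b in collar(f)],*edges(f),sep="\n ")
E
python3 -c "
from h import *
look(7)
print('stub-aligned +hx,+hy edge of handle at 60,130 mm:',proj('side',[SEAT+(.025+k)*SZ+.017*SX+.022*HY for k in (.06,.13)]),'far edge',proj('side',[SEAT+(.025+k)*SZ+.017*SX-.022*HY for k in (.06,.13)]))"
```

```text
t: 10.25
tcp_pos: [0.488, -0.2127, 0.17]
eef_rot: [0.983, 0.186, -0.0, -0.0]
contact_force: [0.0, 0.6, 0.5]
grip_width: 0.802
grasp_force: 0.0
t 10.25 tcp [ 0.488  -0.2127  0.17  ] tool x [ 0.9307  0.3659 -0.0001] y [ 0.3659 -0.9307 -0.0001] z [-0.0001  0.0001 -1.    ] F [0.0104 0.6017 0.5016] grip 0.8016591198422657 0.0 q7 -0.9513317429936089
[((330, 195, 26, 19, 185), array([341.4, 204.4]), array([20. ,  0.5]))]
 ([353.1, 184.4, 345.8, 177.0], -44.6)
 ([345.9, 176.5, 355.6, 157.4], 26.9)
 ([354.4, 206.0, 363.6, 188.9], 28.4)
stub-aligned +hx,+hy edge of handle at 60,130 mm: [[351.8976 184.169 ]
 [368.7991 158.0216]] far edge [[345.8788 178.1108]
 [362.2138 152.6954]]
```

```bash
python3 -c "
from h import *
G=SEAT+.144*SZ+.007*SX; shift(G-.019*Z,111.6)"
```

```text
t 10.3 tcp [ 0.488  -0.2127  0.17  ] tool x [ 0.9306  0.3659 -0.0001] y [ 0.3659 -0.9306 -0.0001] z [-0.0001  0.0001 -1.    ] F [ 0.1816  0.2504 -0.5192] grip 0.8019485927491924 0.0 q7 -0.9513355139889974
shift cm [ 0.2194  0.0064 -1.3965]
twist units -0.02717909641969527
```

```bash
python3 -m crank '[[0.2,0,-0.8,0,80],[0.2,0,-1.4,0,80],[0.2,0,-1.4,0,80],[0.2,0,-1.4,0,30],[0.2,0,-1.4,0,30],[0.2,0,-1.4,0,30],[0.2,0,-1.4,0,30],[0.2,0,-1.4,0,30],[-0.2,0,-1.15,0,30],[-0.6,0,-0.9,0,30],[-0.65,0,-0.87,0,30],[-0.65,0,-0.87,0,30]]' 20
python3 -c "
from h import *
look(8)"
```

```text
t: 11.5
tcp_pos: [0.4817, -0.2151, 0.1785]
eef_rot: [0.983, 0.186, -0.0, -0.0]
contact_force: [-0.5, -0.2, -2.0]
grip_width: 0.469
grasp_force: 20.0
t 11.5 tcp [ 0.4817 -0.2151  0.1785] tool x [ 0.9308  0.3656 -0.0002] y [ 0.3656 -0.9308 -0.0003] z [-0.0003  0.0002 -1.    ] F [-0.5244 -0.1592 -1.999 ] grip 0.4693117536654724 19.998660385608673 q7 -0.9364686551201328
[((329, 194, 27, 21, 183), array([341.1, 204.7]), array([19. ,  0.7]))]
 ([358.3, 138.0, 359.0, 127.6], 3.9)
 ([346.5, 177.8, 360.0, 155.8], 31.6)
 ([373.2, 175.4, 367.3, 184.8], 32.1)
 ([335.2, 194.2, 341.4, 202.2], -38.0)
 ([353.8, 207.6, 364.2, 190.4], 31.3)
 ([342.4, 200.8, 351.9, 184.8], 30.9)
```

The tilt is now within about 1.5° of the stub with almost no force, so I'll push along the axis.

```bash
python3 -m crank '[[0,0,0,0,30],[0,0,0,0,30],[0.1,0,0.2,0,30],[0.25,0,0.4,0,30],[0.4,0,0.6,0,30],[0.5,0,0.8,0,30],[0.6,0,1.0,0,30],[0.6,0,1.0,0,30]]' 45
python3 -c "
from h import *
look(9)"
```

```text
t: 12.35
tcp_pos: [0.4877, -0.2128, 0.1683]
eef_rot: [0.983, 0.186, 0.0, -0.0]
contact_force: [1.6, -2.0, -5.4]
grip_width: 0.462
grasp_force: 45.0
t 12.35 tcp [ 0.4877 -0.2128  0.1683] tool x [0.9307 0.3659 0.0002] y [ 0.3659 -0.9307 -0.0003] z [ 0.0001  0.0004 -1.    ] F [ 1.6294 -1.9683 -5.4353] grip 0.46217917448081197 44.9842169880867 q7 -0.9513588739707591
[((327, 199, 26, 20, 176), array([337.9, 208.7]), array([7.1, 1.9]))]
 ([350.8, 188.9, 343.6, 181.7], -45.1)
 ([329.2, 179.7, 324.3, 188.8], 28.5)
 ([346.1, 178.2, 358.1, 158.5], 31.4)
 ([351.7, 210.6, 360.9, 195.5], 31.5)
 ([339.6, 205.0, 348.8, 189.8], 30.9)
```

It slid a clean 12 mm with low force. I'll push the remaining distance.

```bash
python3 -m crank '[[0.15,0,0.25,0,30],[0.3,0,0.5,0,30],[0.45,0,0.75,0,30],[0.6,0,1.0,0,30],[0.7,0,1.15,0,30],[0.7,0,1.15,0,30]]' 45
python3 -c "
from h import *
look(10)"
python3 -m crank '[[0.05,0,0.1,0,30],[0.1,0,0.2,0,30],[0.15,0,0.3,0,30],[0.15,0,0.3,0,30]]'
python3 -c "
from h import *
look(11)"
```

```text
t: 13.0
tcp_pos: [0.4923, -0.2116, 0.1585]
eef_rot: [0.983, 0.185, -0.002, 0.0]
contact_force: [-27.6, -2.4, 37.8]
grip_width: 0.465
grasp_force: 45.0
t 13.0 tcp [ 0.4923 -0.2116  0.1585] tool x [ 0.9313  0.3643 -0.0036] y [ 0.3643 -0.9313  0.0002] z [-0.0033 -0.0015 -1.    ] F [-27.6433  -2.435   37.7604] grip 0.46516963226994085 44.996124655008316 q7 -0.968002482030943
[((325, 202, 25, 21, 180), array([335.4, 212.2]), array([-3. ,  2.4]))]
 ([342.8, 182.3, 352.7, 168.3], 35.3)
 ([351.0, 194.1, 341.7, 185.8], -48.1)
 ([356.8, 158.9, 356.8, 142.3], -0.0)
 ([328.6, 200.8, 336.7, 209.6], -42.7)
 ([373.7, 173.6, 373.8, 163.3], 0.5)
 ([351.8, 210.4, 359.0, 198.8], 31.7)
 ([337.6, 208.4, 346.8, 193.3], 31.4)
t: 13.45
tcp_pos: [0.4935, -0.2112, 0.156]
eef_rot: [0.983, 0.185, -0.002, 0.001]
contact_force: [-32.8, -2.6, 48.7]
grip_width: 0.466
grasp_force: 45.0
t 13.45 tcp [ 0.4935 -0.2112  0.156 ] tool x [ 0.9313  0.3643 -0.0038] y [ 0.3643 -0.9313  0.0005] z [-0.0034 -0.0018 -1.    ] F [-32.8158  -2.5834  48.6792] grip 0.46564044673682065 44.999956637620926 q7 -0.9717057956036717
[((325, 202, 25, 21, 187), array([335.4, 212.3]), array([-3.2,  2.3]))]
 ([340.8, 132.7, 340.8, 122.3], 0.1)
 ([347.1, 177.6, 355.9, 163.4], 31.9)
 ([355.9, 163.6, 355.7, 148.3], -1.0)
 ([372.8, 175.5, 374.1, 159.3], 4.5)
 ([351.8, 210.4, 359.0, 199.1], 32.2)
 ([337.4, 208.8, 347.2, 192.9], 31.7)
```

Force rose to 58 N with the collar stationary, so it is at a hard stop. I'll check that this is the shoulder by comparing the collar's expected outline position when home with the measured one.

```bash
python3 - <<'E'
from h import *
def pred(m,x,z):
    y=HY; box=lambda a,b,l,h:np.array([m+i*a*x+j*b*y+k*z for i in(-1,1) for j in(-1,1) for k in(l,h)])
    K=16; im=np.zeros((480*4,640*4),np.uint8)
    for B,c in((box(.026,.0275,0,.018),255),(box(.017,.022,.018,.1),0)):
        cv2.fillConvexPoly(im,cv2.convexHull(np.round(proj("side",B)*4).astype(np.int32)),c)
    M=cv2.moments(im,True); return np.array([M["m10"],M["m01"]])/M["m00"]/4, np.array(cv2.boundingRect(im))/4
for n,m in((1,[.5225,-.198,.185]),(2,[.5245,-.1985,.128])):
    p,b=pred(np.array(m),HX,Z); print("state",n,"pred",p,b)
for s in (0,.003,.006):
    p,b=pred(SEAT+s*SZ,SX,SZ); print(s,p,b,where(p))
f=cv2.imread("pics/side11.png"); h=cv2.cvtColor(f,cv2.COLOR_BGR2HSV)
# profile down the stub axis past collar on +hy face
for off in (-.01,0,.01):
    q=proj("side",[SEAT+s*SZ+.022*HY+off*SX for s in np.arange(.012,-.014,-.002)])
    print(off,[tuple(int(v) for v in h[int(round(b)),int(round(a))]) for a,b in q])
E
```

```text
state 1 pred [351.4038 168.1688] [337.   159.25  30.    15.25]
state 2 pred [349.3423 191.9744] [335.25 182.75  29.5   15.75]
0 [336.3095 212.5862] [322.75 199.5   29.    24.75] [-2.6  0.1]
0.003 [337.0542 211.5805] [323.5  198.5   29.    24.75] [ 0.4 -0.1]
0.006 [337.6906 210.4407] [324.   197.5   29.    24.75] [3.4 0.1]
-0.01 [(114, 89, 69), (114, 101, 71), (114, 101, 71), (115, 90, 71), (114, 92, 69), (115, 84, 70), (116, 83, 68), (125, 30, 51), (15, 45, 45), (15, 45, 45), (16, 52, 54), (16, 46, 61), (16, 53, 62)]
0 [(114, 95, 70), (114, 101, 71), (114, 97, 71), (114, 97, 71), (115, 90, 71), (115, 85, 69), (115, 85, 69), (120, 25, 51), (13, 40, 45), (13, 60, 51), (13, 60, 51), (10, 154, 98), (10, 160, 110)]
0.01 [(113, 102, 70), (112, 97, 71), (114, 90, 71), (114, 90, 71), (114, 90, 71), (115, 92, 72), (115, 58, 57), (115, 58, 57), (15, 35, 44), (12, 54, 47), (11, 79, 55), (10, 145, 88), (10, 163, 114)]
```

The measured position is -3.2 mm, against -2.6 mm expected when home. The blue collar also meets the black shoulder directly, with no bare stub between them, so the handle is home and the hole lies over the button. I'll ease off, release, retreat and recheck.

```bash
python3 -m crank '[[-0.2,0,-0.3,0,30],[-0.2,0,-0.3,0,30],[-0.2,0,-0.3,0,100],[-0.2,0,-0.3,0,100],[-0.2,0,-0.3,0,100],[-0.2,0,-0.3,0,100],[-0.2,0,-0.3,0,100],[-0.2,0,-0.3,0,100],[-0.2,0,-3,0,100],[-0.2,0,-7,0,100],[-0.2,0,-12,0,100],[-0.2,0,-16,0,100],[-0.2,0,-16,0,100],[-0.2,0,-16,0,100]]' 10
python3 - <<'E'
from h import *
look(12)
a=cv2.imread("pics/top0.png"); b=manip.grab_frame("top")[:,:,::-1]; cv2.imwrite("pics/top12.png",b)
d=cv2.threshold(cv2.GaussianBlur(cv2.absdiff(a,b).max(2),(5,5),0),35,255,0)[1]
n,l,s,c=cv2.connectedComponentsWithStats(d); print("changed top:",[x.tolist() for x in s[1:] if x[4]>30])
E
```

```text
t: 14.9
tcp_pos: [0.4937, -0.2107, 0.3147]
eef_rot: [0.983, 0.186, 0.0, 0.0]
contact_force: [-0.7, 1.2, -0.8]
grip_width: 0.999
grasp_force: 0.0
t 14.9 tcp [ 0.4937 -0.2107  0.3147] tool x [0.9307 0.3658 0.0007] y [ 0.3658 -0.9307  0.001 ] z [ 0.001  -0.0007 -1.    ] F [-0.7005  1.1672 -0.8369] grip 0.9994586784627589 0.0 q7 -0.9113620037070046
[((325, 201, 24, 21, 177), array([335.1, 211.7]), array([-2.4,  3.6]))]
 ([350.8, 193.9, 342.2, 185.6], -45.9)
 ([358.3, 138.0, 358.9, 126.7], 2.9)
 ([329.2, 179.7, 324.3, 188.8], 28.5)
 ([347.4, 177.8, 360.7, 156.9], 32.5)
 ([329.1, 201.0, 336.5, 209.5], -41.1)
 ([351.9, 210.3, 358.9, 199.5], 33.1)
 ([337.5, 208.4, 347.6, 192.7], 32.8)
changed top: [[353, 192, 253, 288, 31568], [599, 214, 41, 203, 5337], [238, 235, 45, 34, 1102], [568, 301, 8, 12, 67], [379, 326, 38, 36, 952], [566, 379, 25, 28, 313], [628, 411, 12, 7, 45], [610, 420, 30, 35, 528], [597, 432, 33, 22, 128], [618, 455, 7, 7, 34], [626, 458, 6, 10, 42], [384, 472, 26, 8, 150], [623, 472, 14, 8, 78]]
```

```bash
python3 - <<'E'
from h import *
a=cv2.imread("pics/side0.png");b=cv2.imread("pics/side12.png")
for n,(x,y,w,h) in dict(tape=(385,235,60,40),block=(390,270,45,45),med=(398,308,50,35),jar=(208,230,45,60),star=(240,228,40,25)).items():
    A=cv2.cvtColor(a[y-6:y+h+6,x-6:x+w+6],6).astype(np.float32);B=cv2.cvtColor(b[y-6:y+h+6,x-6:x+w+6],6).astype(np.float32)
    print(n,cv2.phaseCorrelate(A,B))
manip.sign_off()
E
```

```text
tape ((0.01203038814851709, -0.21374262365137042), 0.6594898157404283)
block ((0.055923387827331084, 0.009574579082990198), 0.8627115699979994)
med ((0.01980796591963596, -0.03372990057967584), 0.9892230325688919)
jar ((-0.004081860881296251, 0.02885625184909202), 1.0030730501369194)
star ((0.0066379714190141215, -0.022265778902205824), 0.9976523771330162)
the job is handed in; nothing more can be done
```

The handle is home on the stub against the black shoulder (to about 1 mm in the side camera), the gripper has let go, and the bystanders haven't moved; the job was handed in at about 15 s, though the button faces away from both cameras, so its pop-out is inferred from the handle's position.

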